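# Vent a desk spray bottle and open its cap for refilling, whichever way it turns

## Task

The white spray bottle in the desk holder is due for a refill. First press the nozzle on its orange cap fully down and let it spring back up to vent the bottle; then take the cap by its ribbed side and unlock it: it loosens in one direction only and nothing shows which, so try one way and, if it stops dead, the other, without disturbing the other things on the desk. Lift the cap off and finish still holding it upright in the gripper, about 10 cm straight above the open bottle, so that someone can fill it.

Things in the scene. Friction and masses are not known exactly. Their poses are not given: they have to be found in the camera images.
- spray_bottle: white refillable bottle with a blue band, 72 mm in diameter, in a round black holder (90 mm in diameter, 36 high) screwed to the desk: it cannot move. Origin: centre of the holder's underside on the desk, z up. The neck (43 mm outside diameter) ends in the mouth, 125 mm above the origin; the shoulder begins 29 mm below the mouth.
- mouth (a point): centre of the rim of the bottle's mouth, on the bottle's upright axis; z up
- cap: orange ribbed round cap, loose, about 80 g with nozzle: 46 mm in diameter (48 over the ribs), grip side from 0 to 26 mm above its origin. Origin: centre of its underside, which rests on the mouth's rim; z up. Quarter-turn lock: right way it turns easily, without rising, is free to lift from 50 degrees on and stops near 95 (turn about 75); wrong way it stops hard within 10 degrees.
- crossbar (a point): centre of the 31 mm crossbar on the plug under the cap, 16 mm below the cap's underside on its axis, hidden in the mouth at first, held there by two tabs. The way that frees it (clockwise or anticlockwise from above) changes from start to start and cannot be seen. Once the cap is lifted 20 mm the plug is clear of the mouth.
- nozzle (a joint): travel of the sprung white nozzle in the middle of the cap, m: 0 up, 0.008 fully down. The spring takes 1.5 N to start and 5.5 N fully down and returns it by itself.
- nozzle_top (a point): centre of the nozzle's flat round top (21 mm in diameter), where to press straight down; with the nozzle up it stands 52 mm above the cap's underside. A small spout points to the cap's -x, to 16 mm from the axis.
- gum_tub: bystander: white plastic tub with a blue band, 74 mm wide, 108 high, stands loose; origin: centre of its underside
- packing_tape: bystander: roll of tape lying flat, 104x102x25, loose; origin: centre of its underside
- note_cube: bystander: block of coloured note paper, 76x77x46, loose; origin: centre of its underside
- glue_stick: bystander: red and white glue stick standing upright, 25 wide, 92 high, loose; origin: centre of its underside
- water_bottle: bystander: clear drinking-water bottle with a blue cap, 58 wide, 176 high, loose; origin: centre of its underside
- notebook: bystander: black notebook lying flat, 148x110x16, loose; origin: centre of its underside
- eraser: bystander: blue and white eraser, 23x58x13, loose; origin: centre of its underside
Not all that is in view belongs to the job. There is more than one size of the cap; the job needs the largest.

How it is judged:
By the outcome, as a careful person would: the job done as asked, in the order asked, and still so for the second after the job is handed in, while the arm keeps its last pose, push and grip.
It also fails if it takes over 45 s, if anything falls off the work surface, if the arm or the gripper's body presses on something with over 40 N, if the wrist force passes 120 N, or if a joint passes its speed limit or range.

## Robot

A 7-joint arm with a two-finger parallel gripper is mounted at the origin on a cart in front of the work surface, level with it; the furniture and walls round the work are solid. World frame = base frame: x ahead of the robot, y to its left, z up, the work surface at z = 0. Lengths are in m, angles in rad, forces in N, time in s.
With the tool pointing down it reaches from about 0.425 to 0.875 m from the base axis. Payload 9.9 kg.
Tool frame: the origin (TCP) lies midway between the tips of the shut fingers; the grasp point (between the pads) lies hold_point_z behind it (hold_point_z is the distance from the TCP to the grasp point, in m); z points along the fingers, y is the line along which they close (so a half turn about z gives the same grasp; the last joint's range is limited). The gripper opens to 85 mm and grips with 20 to 120 N. Pads are 22 mm wide; open, the fingers measure 114 mm over their backs; the gripper's body (76 mm by 85 mm) begins 54 mm behind the grasp point. The pads swing forward as they close: fully open they stand 13 mm farther back than shut.
Start: joints at [1.128, 0.576, 0.025, 1.437, -0.015, 1.129, -0.057], TCP at [0.237, -0.632, 0.231] pointing down, gripper open.
Joint ranges: [-2.76, 2.76], [-0.34, 2.15], [-1.52, 1.57], [0.19, 2.46], [-1.09, 4.23], [0.17, 1.99], [-2.82, 2.82]. Speed limits (rad/s): [2.22, 2.22, 3.01, 3.01, 3.14, 3.14, 3.14].

## Interface

Orientations are given as [roll, pitch, yaw] about the fixed x, y, z axes, in that order (R = Rz(yaw) Ry(pitch) Rx(roll)).
In Python, from station import * gives the robot as it stands. The module is installed in compiled form; this text tells all that it offers.
- The arm moves only by the tool apply_moves, never from a script. Its argument "moves" is text: rows parted by semicolons, each of 7 numbers parted by spaces: the finger opening in cm, from 0 to 8.54, then the shift along the tool's x, y, z in cm, then the turn, a rotation vector about the tool's x, y, z in rad. A call has 1 to 12 rows; each row shifts and turns the commanded pose from where the row before left it, along the tool's axes as they then stand; what a row does not reach is not made up. A row lasts 1/8 s, in which the tool goes at most 62.5 mm and 10.7 degrees, less where a joint would pass 70% of its speed; a pose out of reach is approached as far as the arm can. A call is refused whole if a number of a shift passes 6.25 or a number of a turn 0.188, either way. A call with a gripper value outside its range is refused whole. The fingers move at their own pace and stop on an object; the grip force is fixed at half the most. Time passes only in rows, so rows that do not move let the fingers close. It gives the time, the measured TCP pose, the force, the opening and the grip force at its end, in the units of the state.
- read_state(): the state, without advancing time (a new reading comes with each control period).
- grab_frame(name): name is "scene" or "top" or "wrist"; returns (picture, depth): 420x560x3 uint8, red, green, blue; 420x560 float32, m along the optical axis (not along the pixel's ray), 0 where there is no reading.
- camera_info(name): a dict with "fovy" (degrees; the focal length in pixels is half the picture's height over the tangent of half this angle, whatever the lens; pixels are square), "cx", "cy" (the principal point, pixels), "distortion" ([k1, k2, p1, p2, k3] as OpenCV has them; the pictures are not rectified), "xyz" and "attitude" of the camera in the world. Camera axes: x right, y up, looking along -z (the intrinsics and any distortion apply to the point x, -y, -z); pixel columns grow to the right and rows downward; lengths in m; the calibration is good to about 2 mm. A picture is of the moment at which its call begins: read the wrist's pose just before it. camera_info takes no time and is no camera call; for the wrist camera it gives the pose at the moment of the call.
- hand_in(): hands the job in; it is judged then, once.
The state is a dict: "time_s": time; "q": joint angles; "qd": joint speeds; "joint_efforts": joint torques, N m; "tool_pos": TCP position; "tcp_rot": TCP orientation; "wrist_force": force on the tool from outside, world axes, zero at the start; "ft_torque": the same for the moment, N m; "finger_gap": finger opening in m; "grasp_force": force on a finger pad.
Only numpy, scipy, OpenCV 4.12 (cv2) and the standard library are available. Lean on these libraries where they do the work, as an engineer would, in place of code of your own. Each camera call takes 0.05 s, during which the arm holds its last target. There are 200 camera calls.

## Working session

There is one attempt and no reset: what is moved stays moved. The work goes in short steps, Python scripts to look and compute and a tool call to move; the robot and the scene stay as the last step left them, time stands still between calls to the robot, and variables do not carry over. Pictures are saved under pics/ and viewed, at most 10 in all, crops included, and the job is handed in when it is done.

Besides the shell and the picture viewer there is one more tool, called after "Request:" as a command line: name --argument value ..., lists and objects as JSON in quotes. apply_moves: Moves the arm, as the interface text tells. Its arguments: {"type":"object","properties":{"moves":{"type":"string"}},"required":["moves"]}

```bash
mkdir -p pics; python3 - <<'E'
from station import *
import cv2,json
s=read_state();print(s)
for n in("scene","top"):
    p,d=grab_frame(n);cv2.imwrite(f"pics/{n}0.png",p[:,:,::-1]);print(n,camera_info(n))
print(camera_info("wrist"))
E
python3 -c "import cv2,numpy as np;cv2.imwrite('pics/both.png',cv2.resize(np.vstack([cv2.imread('pics/scene0.png'),cv2.imread('pics/top0.png')]),(400,600)))"
```

```text
{'time_s': 0.0, 'q': array([ 1.12819991,  0.57648422,  0.02483259,  1.4378868 , -0.01502295,
        1.12902008, -0.05649481]), 'qd': array([ 0.00025927,  0.00121535,  0.00068866,  0.00077427, -0.00134286,
       -0.00030832,  0.00096661]), 'joint_efforts': array([ 3.10927981e-04, -7.65765882e+01,  2.25111634e+00, -2.85971779e+01,
        1.55747618e-02,  1.26901071e-02, -3.33109199e-05]), 'tool_pos': array([ 0.23688614, -0.6315889 ,  0.23048208]), 'tcp_rot': array([-3.13997919e+00,  5.57859173e-05,  3.58835858e-01]), 'wrist_force': array([0.16265317, 0.17787373, 0.59342877]), 'ft_torque': array([-0.00479405, -0.01603718, -0.02388043]), 'grasp_force': 0.0, 'finger_gap': 0.08538735447917842}
scene {'fovy': 55.10303715277901, 'cx': 280.7688018603014, 'cy': 209.34395969000877, 'distortion': array([-0.00192784,  0.        ,  0.        ,  0.        ,  0.        ]), 'xyz': array([ 0.06164708, -0.94855155,  0.70173959]), 'attitude': array([ 0.90411989,  0.01854217, -0.66743716])}
top {'fovy': 50.136521744902375, 'cx': 280.97115510235807, 'cy': 205.5950497112744, 'distortion': array([-0.11270697,  0.        ,  0.        ,  0.        ,  0.        ]), 'xyz': array([ 0.24328238, -0.36033954,  1.4403847 ]), 'attitude': array([ 0.20449218, -0.00322843, -1.48103549])}
{'fovy': 59.38936030476262, 'cx': 275.1294752658068, 'cy': 209.87819523697877, 'distortion': array([-0.09968155,  0.        ,  0.        ,  0.        ,  0.        ]), 'xyz': array([ 0.30099097, -0.608248  ,  0.37314803]), 'attitude': array([-2.73332149e-01,  6.83058834e-04, -1.21218395e+00])}
```

View pics/top0.png

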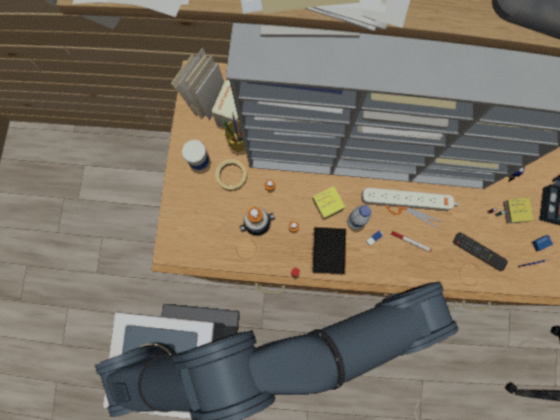

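View pics/scene0.png

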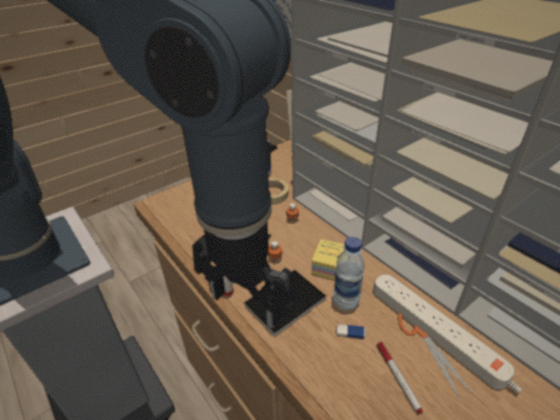

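The top view shows the spray bottle with its orange cap near (255,215). There are two smaller orange decoy caps at (270,185) and (293,227), the tub at (196,153), the glue stick at (295,272) and the tape at (231,175). In the scene view the arm hides the bottle.

```bash
cat > h.py <<'E'
from station import *
import cv2,numpy as np
from scipy.spatial.transform import Rotation as R
def cam(n):
    c=camera_info(n); f=210/np.tan(np.radians(c["fovy"])/2)
    return np.array([[f,0,c["cx"]],[0,f,c["cy"]],[0,0,1]]),c["distortion"],np.array(c["xyz"]),R.from_euler("xyz",c["attitude"]).as_matrix()
def plane(C,uv,z):
    K,D,t,M=C; p=cv2.undistortPoints(np.float64(uv).reshape(-1,1,2),K,D).reshape(-1,2)
    r=np.c_[p[:,0],-p[:,1],-np.ones(len(p))]@M.T
    return t+r*((z-t[2])/r[:,2])[:,None]
def cloud(C,d):
    K,D,t,M=C; v,u=np.mgrid[0:420,0:560]; p=cv2.undistortPoints(np.float64(np.c_[u.ravel(),v.ravel()]).reshape(-1,1,2),K,D).reshape(-1,2)
    z=d.ravel(); P=np.c_[p[:,0]*z,-p[:,1]*z,-z]@M.T+t; P[z==0]=np.nan
    return P.reshape(420,560,3)
def orange(p):
    h=cv2.cvtColor(p,cv2.COLOR_RGB2HSV); return cv2.inRange(h,(4,170,120),(15,255,255))
E
python3 - <<'E'
from h import *
C=cam("top");p,d=grab_frame("top");P=cloud(C,d)
m=orange(p);n,l,s,c=cv2.connectedComponentsWithStats(m)
for i in range(1,n):
    if s[i,4]>8: print(s[i],c[i],np.nanmedian(P[l==i],0).round(3),plane(C,c[i],.151).round(3))
for nm,uv in dict(tub=(194,150),glue=(295,272),tape=(231,175),cube=(328,203),wb=(361,213),nb=(330,250),shelf=(345,178),shelf2=(255,166),deskedge=(250,272),sp=(255,213)).items(): print(nm,P[uv[1],uv[0]].round(3))
cv2.imwrite("pics/crop.png",cv2.resize(p[120:290,160:400,::-1],(720,510),interpolation=cv2.INTER_CUBIC))
E
```

```text
[265 184  10   6  28] [269.03571429 187.21428571] [ 0.591 -0.295  0.036] [[ 0.562 -0.3    0.151]]
[398 207   8   7  18] [400.5        208.94444444] [ 0.566 -0.729  0.009] [[ 0.532 -0.693  0.151]]
[248 208  14  14  57] [255.03508772 216.26315789] [ 0.469 -0.27   0.155] [[ 0.471 -0.268  0.151]]
[290 227   8   5  16] [293.0625 228.75  ] [ 0.463 -0.382  0.034] [[ 0.445 -0.382  0.151]]
tub [ 0.671 -0.053  0.109]
glue [ 0.324 -0.399  0.094]
tape [ 0.63  -0.163 -0.002]
cube [ 0.553 -0.487  0.049]
wb [ 0.503 -0.572  0.178]
nb [ 0.408 -0.507  0.014]
shelf [ 0.655 -0.542 -0.003]
shelf2 [ 0.665 -0.241  0.012]
deskedge [ 0.317 -0.26   0.006]
sp [ 0.476 -0.269  0.178]
```

View pics/crop.png

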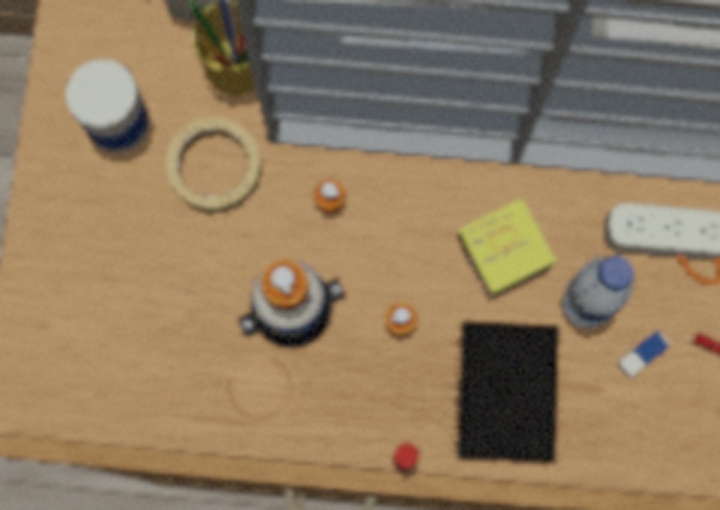

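Request:
apply_moves --moves "8.5 0 0 -4 0 0 0;8.5 3.5 -2.58 -3 0 0 0;8.5 3.5 -2.58 0 0 0 0;8.5 3.5 -2.58 0 0 0 0;8.5 3.5 -2.58 0 0 0 0;8.5 3.5 -2.58 0 0 0 0;8.5 3.5 -2.58 0 0 0 0;8.5 3.5 -2.58 0 0 0 0;8.5 3.5 -2.58 0 0 0 0;8.5 3.5 -2.58 0 0 0 0;8.5 3.5 -2.58 0 0 0 0;8.5 0 0 0 0 0 0"

```text
time_s: 1.65
tool_pos: [0.4762, -0.2638, 0.3011]
tcp_rot: [-3.14, -0.001, 0.365]
wrist_force: [0.0, -0.2, 0.1]
finger_gap: 0.0853
grasp_force: 0.0
```

```bash
python3 - <<'E'
from h import *
import station
print([k for k in dir(station) if k[0]!='_'], getattr(station,'hold_point_z',None))
s=read_state();print(s['time_s'],s['tool_pos'],s['tcp_rot'],s['q'])
C=cam("wrist");p,d=grab_frame("wrist");P=cloud(C,d)
m=orange(p);n,l,st,c=cv2.connectedComponentsWithStats(m)
for i in range(1,n):
    if st[i,4]>60: print(st[i],c[i],np.nanmedian(P[l==i],0).round(4),np.nanmin(P[l==i],0).round(4),np.nanmax(P[l==i],0).round(4))
cv2.imwrite("pics/w1.png",p[:,:,::-1])
E
```

```text
['IKError', 'camera_info', 'grab_frame', 'hand_in', 'hold_point_z', 'read_state'] 0.0187
1.65 [ 0.47615947 -0.26376891  0.30112289] [-3.14012025e+00 -1.15357913e-03  3.65102966e-01] [ 0.48097231  0.32299312 -0.08364291  1.67169898  0.02703848  1.14828077
 -0.81515095]
[333  60  28  31 308] [344.03246753  75.68831169] [ 0.5946 -0.295   0.0338] [ 5.841e-01 -3.128e-01 -2.000e-04] [ 0.6152 -0.2843  0.0459]
[252 163  55  25 375] [279.944      174.62133333] [ 0.4938 -0.2611  0.151 ] [ 0.4751 -0.2854  0.146 ] [ 0.5024 -0.2444  0.1547]
[357 196  28  27 360] [368.93333333 206.7       ] [ 0.478  -0.3794  0.0339] [ 0.4565 -0.401   0.0307] [ 0.4894 -0.3686  0.0462]
```

View pics/w1.png

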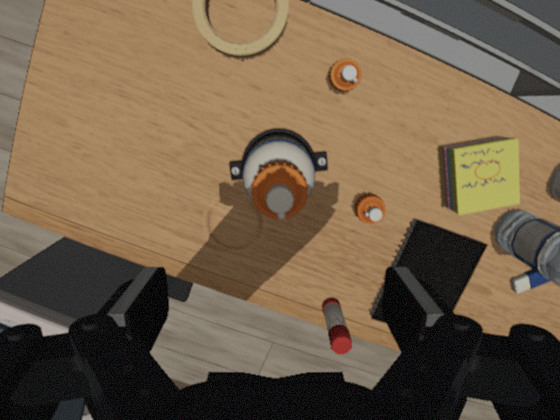

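The wrist view shows the cap at about (280,190), with the nozzle top at (281,199) in shadow. The spout points down-image. Next I'll refine the axis.

```bash
python3 - <<'E'
from h import *
C=cam("wrist");p,d=grab_frame("wrist");P=cloud(C,d)
z=P[...,2]; near=np.hypot(P[...,0]-.474,P[...,1]+.268)<.06
def rep(nm,m,h):
    m=m.astype(np.uint8);k=cv2.findContours(m,0,1)[0];k=max(k,key=cv2.contourArea)
    w=plane(C,k.reshape(-1,2),h)[:,:2];c,r=cv2.minEnclosingCircle(np.float32(w*1000));e=cv2.fitEllipse(np.float32(w*1000))
    print(nm,m.sum(),np.round(c,1),round(r,1),np.round(e[0],1),np.round(e[1],1))
t=near&(z>.165);print(np.nanmedian(z[t]),np.nanmax(z[t]))
rep("noz",cv2.morphologyEx(t.astype(np.uint8),2,cv2.getStructuringElement(2,(11,11))),.177)
H=cv2.cvtColor(p,cv2.COLOR_RGB2HSV);o=(cv2.inRange(H,(3,150,40),(18,255,255))>0)&near
top=o&(z>.147)|t
rep("captop",top,.151)
sh=near&(z>.085)&(z<.1)
rep("shoulder",near&(z>.085),.09)
E
```

```text
0.37790020514029266 0.39886152720945267
noz 34701 [ 304.2 -335.1] 211.9 [ 341.9 -319.6] [165.4 415.5]
captop 37875 [ 298.4 -339.5] 237.2 [ 322.9 -328.7] [182.3 471. ]
shoulder 39546 [ 248.3 -359.7] 286.6 [ 277.9 -346.7] [220.2 569.1]
```

```bash
python3 - <<'E'
from h import *
C=cam("wrist");p,d=grab_frame("wrist");P=cloud(C,d)
z=P[...,2]; near=(np.hypot(P[...,0]-.474,P[...,1]+.268)<.06)&(z<.2)
def rep(nm,m,h):
    m=m.astype(np.uint8);k=cv2.findContours(m,0,1)[0];k=max(k,key=cv2.contourArea)
    w=plane(C,k.reshape(-1,2),h)[:,:2];c,r=cv2.minEnclosingCircle(np.float32(w*1000));e=cv2.fitEllipse(np.float32(w*1000))
    print(nm,m.sum(),np.round(c,1),round(r,1),np.round(e[0],1),np.round(e[1],1))
t=near&(z>.167);print(np.nanmedian(z[t]),np.nanmax(z[t]),np.nanmedian(P[t],0))
rep("noz",cv2.morphologyEx(t.astype(np.uint8),2,cv2.getStructuringElement(2,(11,11))),.177)
rep("captop",near&(z>.146),.151)
rep("shoulder",near&(z>.085),.09)
E
```

```text
0.17674944394435668 0.1794513680645467 [ 0.47987662 -0.26643135  0.17674944]
noz 627 [ 479.9 -266.3] 11.2 [ 480.2 -266. ] [19.7 21.6]
captop 2472 [ 480.3 -266.2] 23.7 [ 480.  -266.2] [45.1 45.6]
shoulder 3998 [ 476.6 -267.1] 37.3 [ 477.2 -267.4] [65.7 73.1]
```

Request:
apply_moves --moves "0 0.27 0.36 0 0 0 0;0 0 0 3 0 0 0;0 0 0 3 0 0 0;0 0 0 3 0 0 0;0 0 0 2 0 0 0;0 0 0 0 0 0 0;0 0 0 0 0 0 0"

```text
time_s: 2.68
tool_pos: [0.4782, -0.2708, 0.1921]
tcp_rot: [3.141, -0.001, 0.358]
wrist_force: [0.7, 1.1, -0.8]
finger_gap: 0.0
grasp_force: 0.0
```

Request:
apply_moves --moves "0 0.34 -0.39 0 0 0 0;0 0 0 0.9 0 0 0;0 0 0 0 0 0 0;0 0 0 0 0 0 0"

```text
time_s: 3.18
tool_pos: [0.4797, -0.2651, 0.1822]
tcp_rot: [-3.141, 0.0, 0.359]
wrist_force: [0.5, -0.5, 0.3]
finger_gap: 0.0001
grasp_force: 0.0
```

Request:
apply_moves --moves "0 0 0 0.4 0 0 0;0 0 0 0.3 0 0 0;0 0 0 0.3 0 0 0;0 0 0 0.2 0 0 0;0 0 0 0 0 0 0;0 0 0 0 0 0 0"

```text
time_s: 3.92
tool_pos: [0.4799, -0.2652, 0.1705]
tcp_rot: [3.141, -0.0, 0.359]
wrist_force: [0.1, 0.2, 4.1]
finger_gap: -0.0001
grasp_force: 2.4
```

Request:
apply_moves --moves "0 0 0 0.2 0 0 0;0 0 0 0.2 0 0 0;0 0 0 0 0 0 0;0 0 0 0 0 0 0"

```text
time_s: 4.42
tool_pos: [0.4801, -0.2653, 0.1687]
tcp_rot: [3.14, -0.002, 0.358]
wrist_force: [-6.9, 3.3, 27.9]
finger_gap: -0.0001
grasp_force: 14.2
```

Request:
apply_moves --moves "0 0 0 -0.4 0 0 0;0 0 0 -0.8 0 0 0;0 0 0 -2 0 0 0;8.5 0 0 -3 0 0 0;8.5 0 0 0 0 0 0;8.5 0 0 0 0 0 0;8.5 0 0 0 0 0 0;8.5 0 0 0 0 0 0"

```text
time_s: 5.42
tool_pos: [0.4794, -0.265, 0.2276]
tcp_rot: [-3.141, 0.001, 0.359]
wrist_force: [-0.9, -0.3, -0.9]
finger_gap: 0.0848
grasp_force: 0.0
```

```bash
python3 - <<'E'
from h import *
s=read_state();print(s['time_s'],s['tool_pos'],s['tcp_rot'],s['q'],s['finger_gap'])
C=cam("wrist");p,d=grab_frame("wrist");P=cloud(C,d)
z=P[...,2]; near=(np.hypot(P[...,0]-.48,P[...,1]+.266)<.05)&(z<.19)
k=near&(z>.146);kk=max(cv2.findContours(k.astype(np.uint8),0,1)[0],key=cv2.contourArea)
w=plane(C,kk.reshape(-1,2),.151)[:,:2]*1000;e=cv2.fitEllipse(np.float32(w));print(e, np.nanmedian(P[near&(z>.167)],0))
cv2.imwrite("pics/w2.png",p[:,:,::-1])
E
```

```text
5.425 [ 0.47943905 -0.26497361  0.22761741] [-3.14062288e+00  9.03199835e-04  3.58765000e-01] [ 0.47681449  0.39056957 -0.08203558  1.77888294  0.03760281  0.97497654
 -0.83224987] 0.08482707873952852
((479.8654479980469, -266.0718078613281), (45.176570892333984, 46.722476959228516), 110.80078125) [ 0.48046196 -0.26613293  0.17678641]
```

View pics/w2.png

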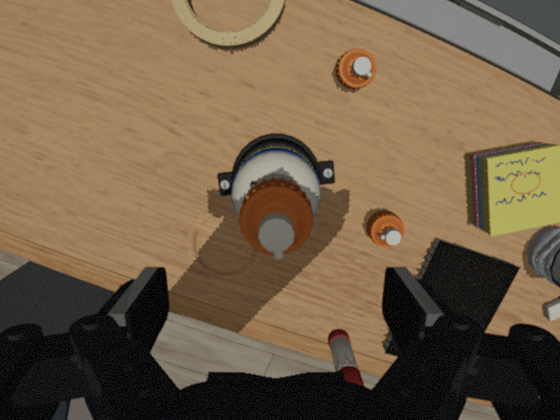

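The nozzle is back up (top at z=0.1768, pixel (277,233)), and the cap axis is confirmed at (0.480, -0.266). I'll descend and grip it.

Request:
apply_moves --moves "8.5 0.02 0.11 2 0 0 0;8.5 0 0 3 0 0 0;8.5 0 0 3 0 0 0;8.5 0 0 2 0 0 0;8.5 0 0 1.2 0 0 0;8.5 0 0 0 0 0 0;8.5 0 0 0 0 0 0"

```text
time_s: 6.35
tool_pos: [0.4808, -0.2663, 0.117]
tcp_rot: [3.141, -0.001, 0.359]
wrist_force: [-0.0, 0.5, 0.2]
finger_gap: 0.0849
grasp_force: 0.0
```

Request:
apply_moves --moves "6 0 0 0 0 0 0;5.2 0 0 0 0 0 0;4 0 0 0 0 0 0;4 0 0 0 0 0 0;4 0 0 0 0 0 0;4 0 0 0 0 0 0"

```text
time_s: 7.1
tool_pos: [0.4804, -0.2659, 0.117]
tcp_rot: [3.141, -0.0, 0.359]
wrist_force: [-2.1, 1.9, 6.6]
finger_gap: 0.0448
grasp_force: 60.4
```

Request:
apply_moves --moves "4 0 0 0 0 0 0.06;4 0 0 0 0 0 0.06;4 0 0 0 0 0 0.06;4 0 0 0 0 0 0.06;4 0 0 0 0 0 0;4 0 0 0 0 0 0"

```text
time_s: 7.85
tool_pos: [0.482, -0.2661, 0.117]
tcp_rot: [3.14, -0.003, 0.122]
wrist_force: [5.8, -0.1, 4.8]
finger_gap: 0.0445
grasp_force: 63.5
```

```bash
python3 -c "
from station import *
s=read_state();print(s['tcp_rot'],s['ft_torque'],s['wrist_force'],s['joint_efforts'][6],s['q'][6])"
```

```text
[ 3.14019071e+00 -2.84433784e-03  1.21899703e-01] [-0.1918485  -1.2304496   1.55521219] [ 5.80551014 -0.08822251  4.76883776] -1.5370775386691093 -1.0356578491481987
```

Turning clockwise met a hard stop at 1.55 Nm, so I'll try the other way.

Request:
apply_moves --moves "4 0 0 0 0 0 -0.06;4 0 0 0 0 0 -0.08;4 0 0 0 0 0 -0.1;4 0 0 0 0 0 -0.1;4 0 0 0 0 0 -0.1;4 0 0 0 0 0 -0.1;4 0 0 0 0 0 0;4 0 0 0 0 0 0"

```text
time_s: 8.85
tool_pos: [0.4805, -0.2647, 0.1169]
tcp_rot: [-3.14, -0.002, 0.659]
wrist_force: [1.2, 6.0, 11.8]
finger_gap: 0.0449
grasp_force: 64.3
```

```bash
python3 -c "
from station import *
s=read_state();print(s['tcp_rot'],s['ft_torque'],s['wrist_force'],s['joint_efforts'][6],s['q'][6])"
```

```text
[-3.14032031e+00 -1.55162389e-03  6.58700903e-01] [ 1.20698043 -0.24398544  0.1972646 ] [ 1.21615652  6.03652441 11.7684346 ] -0.10230336338281631 -0.6183902660286008
```

Anticlockwise turns freely (0.2 Nm), so I'll continue to about 75°.

Request:
apply_moves --moves "4 0 0 0 0 0 -0.1;4 0 0 0 0 0 -0.1;4 0 0 0 0 0 -0.1;4 0 0 0 0 0 -0.1;4 0 0 0 0 0 -0.1;4 0 0 0 0 0 -0.1;4 0 0 0 0 0 -0.1;4 0 0 0 0 0 -0.1;4 0 0 0 0 0 -0.1;4 0 0 0 0 0 -0.05;4 0 0 0 0 0 0;4 0 0 0 0 0 0"

```text
time_s: 10.35
tool_pos: [0.4787, -0.2638, 0.1169]
tcp_rot: [-3.139, -0.003, 1.609]
wrist_force: [-5.7, 10.1, 19.2]
finger_gap: 0.0445
grasp_force: 65.0
```

```bash
python3 - <<'E'
from h import *
s=read_state();print(s['tcp_rot'],s['ft_torque'],s['wrist_force'],s['q'])
p,d=grab_frame("wrist");cv2.imwrite("pics/w3.png",p[:,:,::-1])
E
```

```text
[-3.13863580e+00 -2.81870332e-03  1.60878621e+00] [2.0476616  1.17514378 0.03555087] [-5.71985642 10.06706237 19.19842905] [ 0.71401226  0.54681286 -0.44114391  1.90451304  0.32420853  0.76444453
  0.12981194]
```

View pics/w3.png

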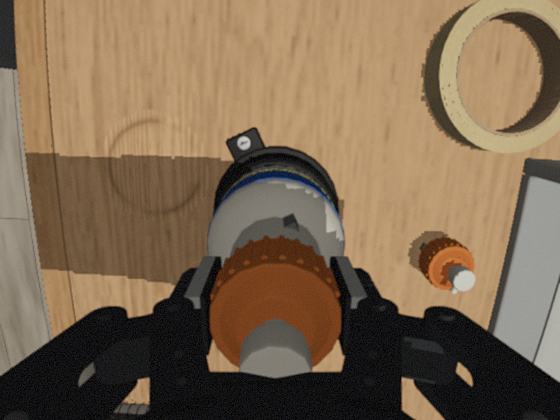

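The cap has turned with the gripper by about 72° and no stop torque has built up. I'll lift.

Request:
apply_moves --moves "4 0 0 -0.2 0 0 0;4 0 0 -0.3 0 0 0;4 0 0 -0.3 0 0 0;4 0 0 0 0 0 0"

```text
time_s: 10.9
tool_pos: [0.4791, -0.2662, 0.1238]
tcp_rot: [-3.14, -0.001, 1.608]
wrist_force: [0.3, 0.3, -1.2]
finger_gap: 0.045
grasp_force: 63.0
```

Request:
apply_moves --moves "4 0 0 -0.6 0 0 0;4 0 0 -0.8 0 0 0;4 0 0 -1 0 0 0;4 0 0 -1.2 0 0 0;4 0 0 -1.5 0 0 0;4 0 0 -1.5 0 0 0;4 0 0 -1.3 0 0 0;4 0 0 -1 0 0 0;4 0 0 -0.7 0 0 0;4 0 0 0 0 0 0;4 0 0 0 0 0 0;4 0 0 0 0 0 0"

```text
time_s: 12.4
tool_pos: [0.4801, -0.266, 0.2198]
tcp_rot: [-3.141, -0.0, 1.609]
wrist_force: [0.2, -0.4, -0.9]
finger_gap: 0.0445
grasp_force: 63.0
```

```bash
python3 - <<'E'
from h import *
s=read_state();print(s['tool_pos'],s['tcp_rot'],s['finger_gap'])
a,d=grab_frame("scene");P=cloud(cam("scene"),d)
b,_=grab_frame("wrist")
m=(orange(a)>0)&(np.hypot(P[...,0]-.48,P[...,1]+.266)<.05);v=P[m];print(m.sum(),np.nanpercentile(v,[2,50,98],axis=0).round(4) if len(v) else 0)
cv2.imwrite("pics/w4.png",cv2.resize(np.hstack([a,b])[:,:,::-1],(800,300)))
E
```

```text
[ 0.48010713 -0.26599402  0.21983745] [-3.14089971e+00 -4.85263521e-04  1.60883236e+00] 0.04445902571742789
0 0
```

View pics/w4.png

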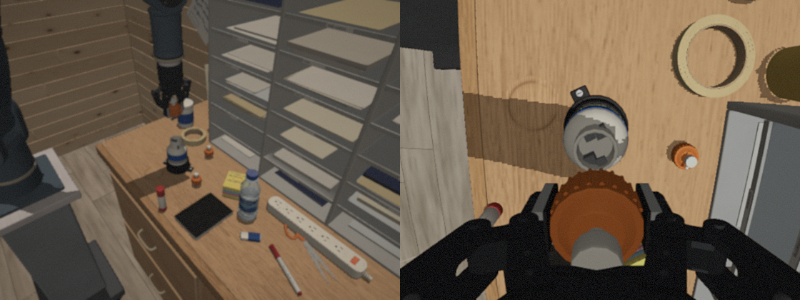

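Both views show the cap held upright in the gripper, about 10 cm above the open mouth, with the other things on the desk where they were.

```bash
python3 -c "
from station import *
print(hand_in())"
```

```text
the job is handed in; nothing more can be done
None
```

The bottle is vented (nozzle pressed fully down and sprung back), the cap was unlocked anticlockwise after clockwise hit the stop, and it is held upright about 10 cm above the open mouth; the job was handed in just after 12.4 s.

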